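# Fit the blue-banded lens to the examination camera and lock it

## Task

Fit the lens with the blue band to the examination camera: pick it up from the mat, set it without dropping it into the upturned port so that its two side tabs go down into the notches and it sits fully home, then twist the metal lock ring clockwise, about a quarter turn, until it clicks locked, and let go. Leave the orange-banded lens standing where it is and do not push the other things on the desk about.

Things in the scene. Friction and masses are not known exactly. Their poses are not given: they have to be found in the camera images.
- blue_lens_center (a point): Lens to fit: upright black barrel, 34 mm across, 54 mm tall, 110 to 225 g, blue band and blue circle on top, standing on a 4 mm mat. Point: on its axis, 27 mm above its flat foot; z up. Two steel tabs (10 mm wide, at 0 to 6 mm height) stick out along its +y and -y to 22 mm from the axis, under white marks on its top; half a turn makes no difference.
- blue_lens_foot (a point): Centre of the blue-banded lens's flat foot; same axes. Grip the barrel near its top, about 46 mm above the foot: once in the port, its lowest 23 mm lie inside the port and ring, so the fingertips must stay higher than that.
- orange_lens_center (a point): The other lens, same shape but with an orange band and orange circle on top; on its axis, half-way up. It stands on the mat about 110 mm from the blue one, on either side of it; leave it alone.
- exam_camera: Examination camera, fixed to the desk: white box 130 x 100 mm, 60 mm high; the lens port stands upright in the middle of its top. Origin: centre of its underside. The port is a dark neck 57 mm across, its top 85 mm above the desk, just below the lock ring.
- port_seat (a point): Centre of the port's floor, where the lens's foot rests when home: 78 mm above the desk, 7 mm below the neck's top. z up; two notches lie along its +y and -y (black bars on the camera point to them). Well 39 mm across; notches 16 mm wide, out to 25 mm from the axis: 2.5 mm play sideways, 9 degrees in turn. If the tabs miss the notches the lens stands 7 mm high.
- ring_center (a point): Centre of the lock ring, on the port's axis, 93.5 mm above the desk; x axis to its red mark. Ribbed aluminium collar 62 mm across, 15 mm high (86 to 101 mm above the desk); grip its outside from above at any angle. The neck below it is 2.5 mm narrower all round; the camera's top is 26 mm under it. A seated lens stands 31 mm above the ring's top.
- lock_ring (a joint): Ring angle, rad, growing clockwise from above: 0 open (red mark towards the green dot, port's +x), 1.42 locked stop. Starts at 0 to 0.2, open enough for the tabs to pass. Friction 0.06 N m, stays where left; a spring detent resists (about 0.2 N m in all) from 0.98 to 1.22; let go before 1.22 it springs back to 0.98, beyond it snaps to the stop. Grip with about 30 N, turn up to 0.1 past the stop; regrasping is fine.
- mug: Steel mug, 76 mm across, 85 mm tall. Origin: centre of its underside. Leave it alone.
- pen_cup: Open aluminium cup, 72 mm across, 100 mm tall. Origin: centre of its underside. Leave it alone.
- pump_bottle: White pump bottle, 64 mm across, 180 mm tall with its blue pump. Origin: centre of its underside. Leave it alone.
- mouse: Round black computer mouse, 62 mm across, 32 mm high. Origin: centre of its underside. Leave it alone.
- lens_cap: Grey lens cap, 44 mm across, 10 mm high. Origin: centre of its underside. Leave it alone.
- penlight: Aluminium penlight lying along its x, 120 x 13 x 13 mm. Origin: centre of its underside. Leave it alone.
- notepad: Yellow note block, 100 x 75 x 13 mm. Origin: centre of its underside. Leave it alone.

How it is judged:
By the outcome, as a careful person would: the job done as asked, in the order asked, and still so for the second after the job is handed in, with the robot touching nothing.
It also fails if it takes over 50 s, if anything falls off the work surface, if the arm or the gripper's body presses on something with over 40 N, if the wrist force passes 120 N, or if a joint passes its speed limit or range.

## Robot

A 7-joint arm with a two-finger parallel gripper is mounted at the origin on the work surface. World frame = base frame: x ahead of the robot, y to its left, z up, the work surface at z = 0. Lengths are in mm, angles in rad, forces in N, time in s.
With the tool pointing down it reaches from about 350 to 900 mm from the base axis. Payload 19.9 kg.
Tool frame: the origin (TCP) lies midway between the tips of the shut fingers; the grasp point (between the pads) lies 19 mm behind it; z points along the fingers, y is the direction in which the jaws open and shut (so a half turn about z gives the same grasp; the last joint's range is limited). The gripper opens to 94 mm and grips with 3 to 60 N. Pads are 16 mm wide; open, the fingers measure 119 mm over their backs; the gripper's body (75 mm by 177 mm) begins 78 mm behind the grasp point.
Start: joints at [1.069, 0.417, -0.01, 1.614, 0.005, 1.111, -0.053], TCP at [277.906, -559.792, 205.425] pointing down, gripper open.
Joint ranges: [-2.81, 2.81], [-0.39, 2.02], [-1.27, 1.25], [0.06, 2.57], [-1.19, 4.33], [0.19, 2], [-2.82, 2.82]. Speed limits (rad/s): [1.89, 1.89, 2.39, 2.39, 3.01, 3.01, 3.01].

## Interface

Orientations are given as a rotation vector (axis times angle).
In Python, from plant import robot, effector, solver, imaging gives the robot as it stands. Calls block until the motion is done:
- robot.move_ptp(position, orientation): joint-space move of the TCP to a pose.
- robot.movel(position, rot=None, vel=150): straight line of the TCP; rot=None keeps the orientation; vel is the mean speed in mm/s.
- robot.movej(angles): joint-space move.
- effector.command_gripper(opening): finger opening in mm; the grip force is fixed at half the most; returns when the fingers have stopped.
- robot.hold(seconds).
- solver.ik(position, orientation): joint angles nearest the present ones, or None.
- robot.get_state(): the state.
- imaging.capture(name): name is "side" or "top"; returns the picture (480x640x3 uint8, blue, green, red); there is no depth.
- imaging.camera_info(name): a dict with "fx", "fy", "cx", "cy" (pixels), "eye" and "rotation" of the camera in the world. Camera axes: x right, y down, z forward; pixel columns grow to the right and rows downward; lengths in mm; the calibration is good to about 2 mm. A picture is of the moment at which its call begins. camera_info takes no time and is no camera call.
A pose or a line that the arm cannot do raises robot.Unreachable and nothing moves.
- robot.finish_job(): hands the job in, once; it reports no verdict.
The state is a dict: "time": time; "q": joint angles; "joint_velocities": joint speeds; "tau": joint torques, N m; "tool_pos": TCP position; "tool_rot": TCP orientation; "force": force on the tool from outside, world axes, zero at the start; "wrist_torque": the same for the moment, N m; "grip_width": finger opening in mm.
Only numpy, scipy, OpenCV 4.12 (cv2) and the standard library are available. Lean on these libraries where they do the work, as an engineer would, in place of code of your own. Each camera call takes 0.05 s, during which the arm holds its last target.

## Working session

There is one attempt and no reset: what is moved stays moved. The work goes in short steps, each a Python script; the robot and the scene stay as the last script left them, time stands still between calls to the robot, and variables do not carry over. Pictures are saved under pics/ and viewed, and the job is handed in when it is done.

```bash
ls; mkdir -p pics; python3 - <<'E'
from plant import robot, effector, solver, imaging
import cv2
for n in("side","top"):
    cv2.imwrite(f"pics/{n}0.png",imaging.capture(n)); print(imaging.camera_info(n))
print(robot.get_state())
E
```

```text
pics
{'fx': 460.46846892527054, 'fy': 460.46846892527054, 'cx': 321.83434366721644, 'cy': 238.73321085337585, 'eye': array([274.33429092, 910.68422193, 648.42725872]), 'rotation': array([-0.36503112,  2.5866887 , -1.43217411])}
{'fx': 562.6389890690917, 'fy': 562.6389890690917, 'cx': 326.537069371712, 'cy': 246.8083721042297, 'eye': array([ 505.25880256,   25.81343027, 1337.92738101]), 'rotation': array([-2.18102308,  2.19689683, -0.04956849])}
{'time': 0.1, 'q': array([ 1.06853755,  0.41790905, -0.01034488,  1.61407105,  0.00468441,
        1.11067228, -0.05299218]), 'joint_velocities': array([-4.06266205e-05, -1.74106966e-03,  2.13907383e-03, -2.34658125e-03,
       -8.84005766e-05, -4.62689484e-04,  1.10028334e-03]), 'tau': array([ 2.18998393e-03, -8.52589989e+01,  6.40562028e-01, -4.26697433e+01,
       -4.88016964e-02,  1.64203980e-02,  5.07204049e-05]), 'tool_pos': array([ 277.77241089, -559.53483148,  204.90894476]), 'tool_rot': array([-3.05760553e+00, -7.17217546e-01,  4.49618788e-04]), 'force': array([-0.8530676 ,  0.87351122, -0.28107304]), 'wrist_torque': array([0.012222  , 0.05844561, 0.02959236]), 'grip_width': 93.97603205741301}
```

View pics/side0.png

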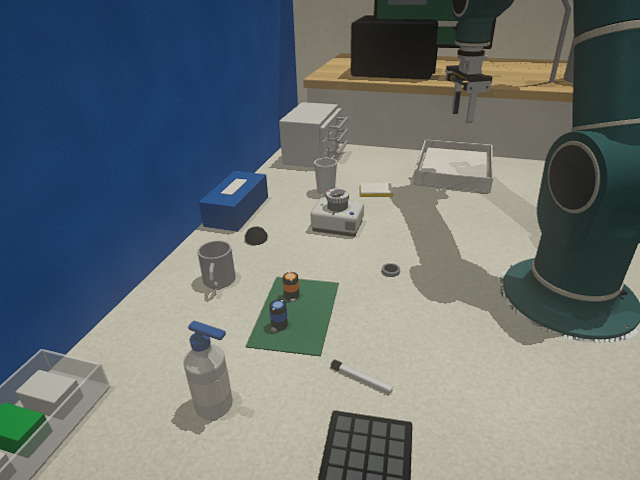

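View pics/top0.png

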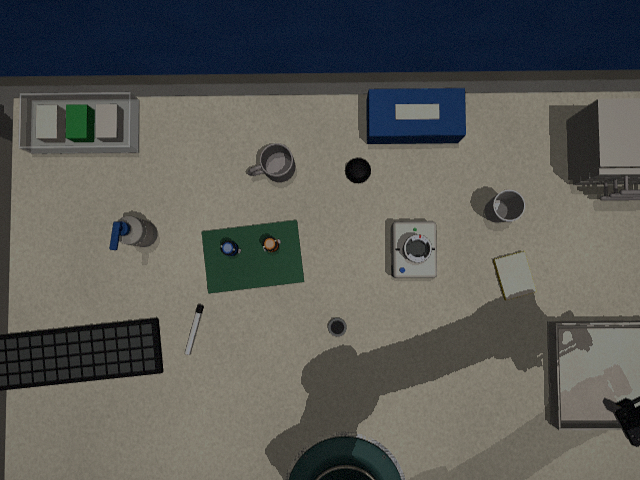

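The side view shows the blue lens at about (278,314), the orange lens at (291,285) and the port at (338,198). In the top view they are at about (229,247), (270,243) and (417,248). I'll zoom in.

```bash
python3 - <<'E'
import cv2,numpy as np
t=cv2.imread("pics/top0.png");s=cv2.imread("pics/side0.png")
def z(im,x,y,w,h,k,grid=10):
    c=cv2.resize(im[y:y+h,x:x+w],None,fx=k,fy=k,interpolation=cv2.INTER_CUBIC)
    for i in range(0,w,grid): cv2.putText(c,str(x+i),(i*k,8),0,.33,(0,255,255),1); c[:4,i*k]=(0,255,255)
    for i in range(0,h,grid): cv2.putText(c,str(y+i),(0,i*k+4),0,.33,(0,255,255),1)
    return c
cv2.imwrite("pics/z1.png",z(t,380,212,64,72,8)); cv2.imwrite("pics/z2.png",z(t,212,222,76,44,10))
cv2.imwrite("pics/z3.png",z(s,300,180,76,60,10)); cv2.imwrite("pics/z4.png",z(s,255,265,60,70,8))
E
```

```text
(no output)
```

View pics/z1.png

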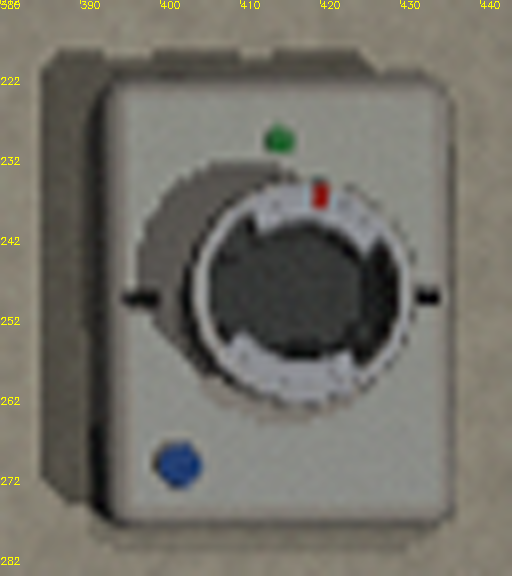

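View pics/z2.png

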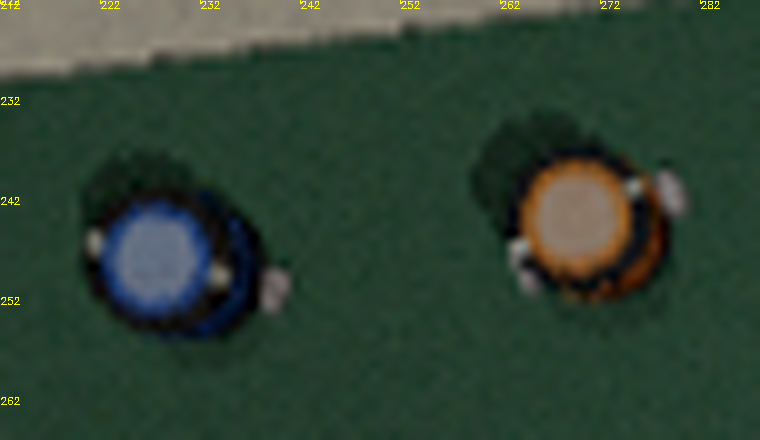

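View pics/z3.png

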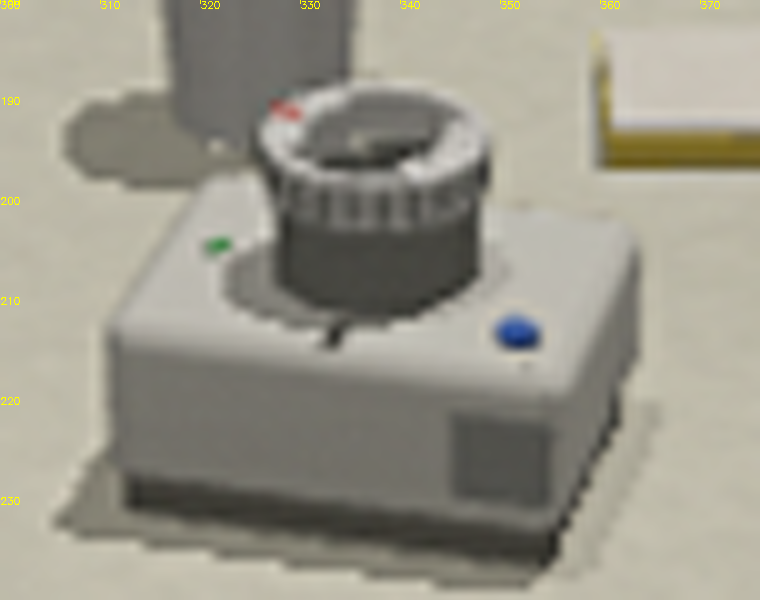

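View pics/z4.png

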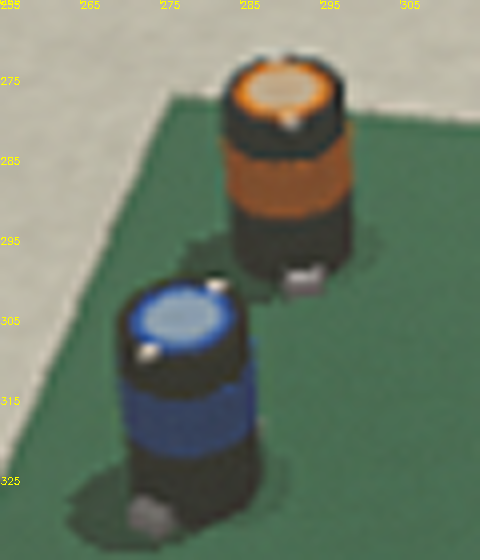

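```bash
cat > h.py <<'E'
import numpy as np, cv2
from scipy.spatial.transform import Rotation as R
from plant import robot, effector, solver, imaging
C={n:imaging.camera_info(n) for n in("side","top")}
def ray(n,u,v):
    c=C[n]; d=np.array([(u-c["cx"])/c["fx"],(v-c["cy"])/c["fy"],1]); d=R.from_rotvec(c["rotation"]).as_matrix()@d
    return c["eye"],d/np.linalg.norm(d)
def onz(n,uv,z):
    e,d=ray(n,*uv); return e+d*(z-e[2])/d[2]
def proj(n,p):
    c=C[n]; q=R.from_rotvec(c["rotation"]).as_matrix().T@(np.asarray(p,float)-c["eye"]); return np.array([c["cx"]+c["fx"]*q[0]/q[2],c["cy"]+c["fy"]*q[1]/q[2]])
def tri(a,b):
    (e1,d1),(e2,d2)=ray("top",*a),ray("side",*b)
    t=np.linalg.lstsq(np.c_[d1,-d2],e2-e1,rcond=None)[0]
    p,q=e1+d1*t[0],e2+d2*t[1]; return (p+q)/2,np.linalg.norm(p-q)
E
python3 - <<'E'
from h import *
Z1=lambda x,y:(380+x/8-.5,212+y/8-.5); Z2=lambda x,y:(212+x/10-.5,222+y/10-.5)
Z3=lambda x,y:(300+x/10-.5,180+y/10-.5); Z4=lambda x,y:(255+x/8-.5,265+y/8-.5)
np.set_printoptions(precision=1,suppress=True)
print("blue top",tri(Z2(157,257),Z4(182,317)))
print("orange top",tri(Z2(577,216),Z4(282,89)))
m1,m2=tri(Z2(95,242),Z4(217,287)),tri(Z2(220,275),Z4(148,352))
print("marks",m1,m2, "z58:",onz("top",Z2(95,242),58),onz("top",Z2(220,275),58),onz("side",Z4(217,287),58),onz("side",Z4(148,352),58))
print("tab L side z7",onz("side",Z4(152,515),7),"top tab",onz("top",Z2(275,289),8))
print("ring top",tri(Z1(300,292),Z3(374,133)),onz("top",Z1(300,292),101),onz("side",Z3(374,133),101))
print("bars",onz("top",Z1(140,299),60),onz("top",Z1(428,297),60),"green",onz("top",Z1(279,140),60),tri(Z1(279,140),Z3(217,245)))
print("barside",onz("side",Z3(333,333),60))
print("box corners",[onz("top",Z1(*c),60)[:2] for c in((110,82),(450,82),(452,520),(112,522))])
print("red",onz("top",Z1(320,194),101))
E
```

```text
blue top (array([576.3, 264.3,  59.4]), np.float64(0.0015162582924628282))
orange top (array([585. , 168.4,  59.3]), np.float64(0.2513550487624276))
marks (array([571.2, 272.2,  76.9]), np.float64(16.00073252007676)) (array([581. , 256.3,  40.3]), np.float64(16.95025258559042)) z58: [579.9 278.7  58. ] [572.1 250.1  58. ] [572.8 249.6  58. ] [580.2 277.3  58. ]
tab L side z7 [582.1 280.7   7. ] top tab [571.3 245.8   8. ]
ring top (array([ 569.2, -161.3,  101.7]), np.float64(0.39287123488928066)) [ 569.1 -161.4  101. ] [ 569.8 -162.5  101. ]
bars [ 569.5 -122.3   60. ] [ 569.5 -203.9   60. ] green [ 614.5 -162.4   60. ] (array([ 614.5, -162.1,   61.7]), np.float64(0.22447674644550902))
barside [ 571.  -124.5   60. ]
box corners [array([ 631.5, -114.6]), array([ 630.7, -211.2]), array([ 506.3, -209.6]), array([ 506.4, -113.5])]
red [ 596.  -167.4  101. ]
```

```bash
cat >> h.py <<'E'
def down(a):
    y=np.array([np.cos(a),np.sin(a),0]); z=np.array([0,0,-1.]); return R.from_matrix(np.c_[np.cross(y,z),y,z]).as_rotvec()
def st(m=""):
    s=robot.get_state(); print(m,"t%.2f"%s["time"],s["tool_pos"].round(1),"F",s["force"].round(1),"T",s["wrist_torque"].round(2),"w%.1f"%s["grip_width"],"q7 %.2f"%s["q"][6]); return s
E
python3 - <<'E'
from h import *
for p,a in [((576,264.4,31),-16),((576,264.4,31),164),((569.5,-162,105),0),((569.5,-162,105),180),((569.5,-162,75),0),((569.5,-162,75),60),((569.5,-162,75),40),((569.5,-162,75),-40),((569.5,-162,75),-90),((569.5,-162,75),-130)]:
    q=solver.ik(p,down(np.radians(a))); print(p,a,None if q is None else np.round(q,2))
E
```

```text
(576, 264.4, 31) -16 [ 0.07  0.79 -0.79  1.69  0.66  0.96 -1.25]
(576, 264.4, 31) 164 [ 0.24  0.95 -1.09  1.69  0.93  1.12  1.72]
(569.5, -162, 105) 0 [ 0.56  0.51 -0.43  1.77  0.26  0.92  0.01]
(569.5, -162, 105) 180 [-0.52  0.75  1.08  1.81 -0.76  1.07 -2.29]
(569.5, -162, 75) 0 [ 0.55  0.55 -0.43  1.79  0.29  0.86 -0.01]
(569.5, -162, 75) 60 [ 0.64  0.57 -0.55  1.79  0.37  0.89  0.97]
(569.5, -162, 75) 40 [ 0.63  0.57 -0.53  1.79  0.36  0.88  0.63]
(569.5, -162, 75) -40 [ 0.45  0.53 -0.29  1.79  0.2   0.85 -0.63]
(569.5, -162, 75) -90 [ 0.33  0.52 -0.14  1.8   0.09  0.83 -1.42]
(569.5, -162, 75) -130 [ 0.22  0.51  0.    1.8  -0.    0.83 -2.04]
```

```bash
python3 - <<'E'
from h import *
a=down(np.radians(-16))
robot.move_ptp((576,264.4,200),a); st()
robot.movel((576,264.4,110),vel=150); st()
for n in("side","top"):
    cv2.imwrite(f"pics/{n}1.png",imaging.capture(n))
t=cv2.imread("pics/top1.png");s=cv2.imread("pics/side1.png")
cv2.imwrite("pics/m1.png",np.hstack([cv2.resize(t[190:290,180:280],(400,400)),cv2.resize(s[230:350,220:340],(400,400))]))
E
```

```text
t3.17 [576.4 263.6 199.9] F [ 0.4  0.  -0.4] T [-0.05 -0.02  0.02] w94.2 q7 -1.19
 t3.92 [576.3 264.8 110.9] F [ 0.7  1.1 -0.2] T [-0.02 -0.06  0.04] w94.1 q7 -1.25
```

View pics/m1.png

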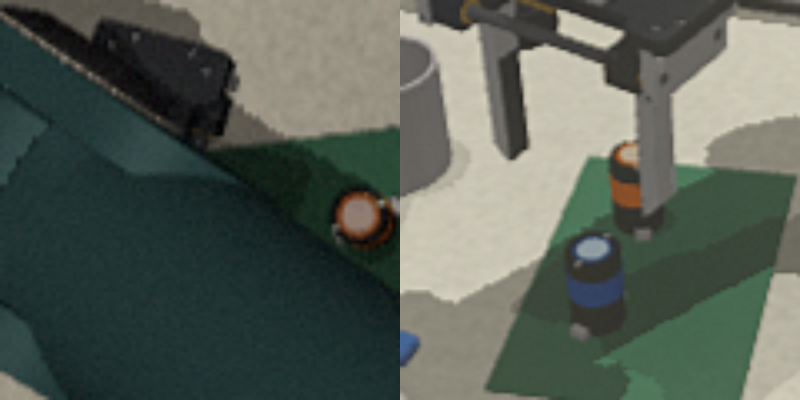

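In the side view the open fingers hang with the blue lens between them, at about (255,277) and (296,294). The arm hides the lens in the top view. I'll descend and grip.

```bash
python3 - <<'E'
from h import *
print(proj("side",(576.3,264.8,110.9)))
robot.movel((576,264.4,31),vel=80); s=st()
cv2.imwrite("pics/s2.png",cv2.resize(imaging.capture("side")[230:350,220:340],(480,480)))
effector.command_gripper(25); st("grip")
cv2.imwrite("pics/s3.png",cv2.resize(imaging.capture("side")[230:350,220:340],(480,480)))
E
python3 -c "
import cv2;cv2.imwrite('pics/m2.png',cv2.resize(cv2.hconcat([cv2.imread('pics/s2.png'),cv2.imread('pics/s3.png')]),(800,400)))"
```

```text
[275.13818609 283.53356022]
 t5.16 [576.3 264.6  31.5] F [ 0.1 -0.3 -0.5] T [-0.03 -0.07  0.03] w93.9 q7 -1.31
grip t6.17 [576.  264.4  31. ] F [-0.2  0.7 -0.8] T [-0.03 -0.06 -0.03] w33.8 q7 -1.31
```

View pics/m2.png

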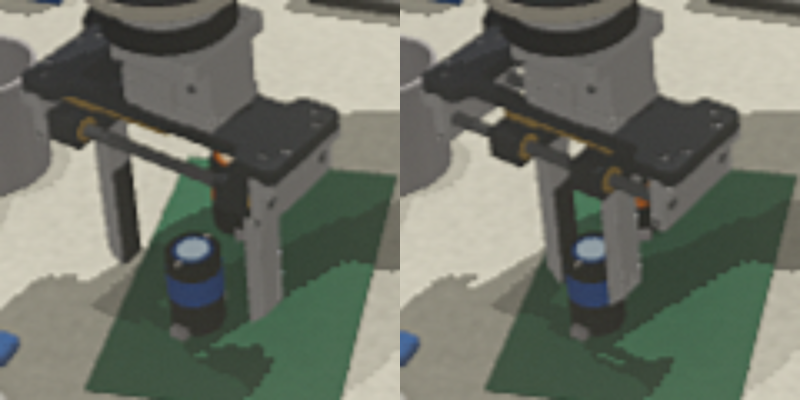

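The lens is gripped, with the width reading 33.8 mm against its 34 mm diameter. Next I'll lift it and carry it above the port.

```bash
python3 - <<'E'
from h import *
robot.movel((576,264.4,180),vel=150); st("lift")
robot.move_ptp((569.5,-162.3,180),down(0)); st("over")
robot.movel((569.5,-162.3,135),vel=100); robot.hold(.3); st("low")
for n in("side","top"): cv2.imwrite(f"pics/{n}4.png",imaging.capture(n))
t=cv2.imread("pics/top4.png");s=cv2.imread("pics/side4.png")
cv2.imwrite("pics/m4.png",np.hstack([cv2.resize(t[190:310,350:470],(400,400)),cv2.resize(s[160:240,298:378],(400,400),interpolation=cv2.INTER_CUBIC)]))
E
```

```text
lift t7.36 [575.7 264.1 179.1] F [ 0.8 -0.3 -1.7] T [-0.01 -0.    0.01] w33.2 q7 -1.20
over t8.93 [ 569.8 -161.   180.1] F [-0.4 -1.1 -1.9] T [-0.07 -0.09  0.01] w33.6 q7 -0.26
low t9.83 [ 569.7 -162.4  135.4] F [-0.2  0.2 -1.8] T [-0.02 -0.04 -0.05] w33.5 q7 -0.29
```

View pics/m4.png

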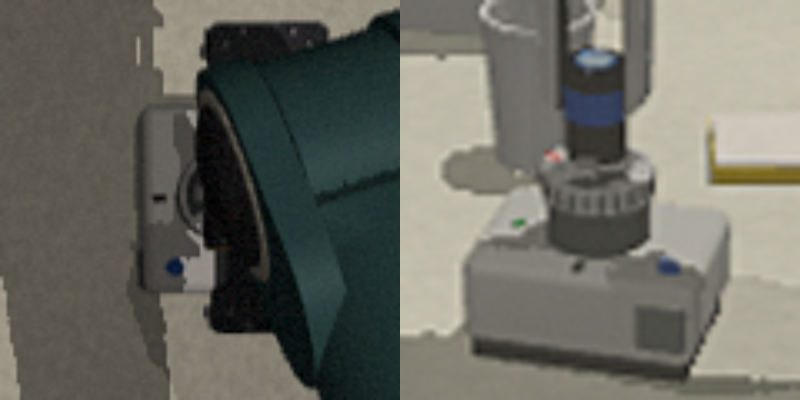

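The lens hangs upright over the port in the side view, and the arm hides the top view. I'll overlay the projected models to check the alignment.

```bash
cat > ov.py <<'E'
from h import *
def ov(src,out,lensz,lxy=(569.5,-162.3),pxy=(569.5,-162.3),yaw=0,box=(305,160,70,56),k=10,plain=True):
    im=cv2.imread(src); x,y,w,h=box
    c=cv2.resize(im[y:y+h,x:x+w],None,fx=k,fy=k,interpolation=cv2.INTER_CUBIC)
    t=np.linspace(0,2*np.pi,60)
    def dr(cx,cy,z,r,col):
        p=np.array([proj("side",(cx+r*np.cos(a),cy+r*np.sin(a),z)) for a in t]); p=((p-[x,y]+.5)*k).astype(np.int32)
        cv2.polylines(c,[p],True,col,1)
    dr(*pxy,101,31,(0,255,255)); dr(*pxy,86,31,(0,255,255)); dr(*pxy,60,28.5,(0,255,0))
    if lensz is not None: dr(*lxy,lensz+54,17,(0,0,255)); dr(*lxy,lensz,17,(255,0,255))
    cv2.imwrite(out,c)
E
python3 -c "
from ov import *
ov('pics/side4.png','pics/o4.png',135.4-27)
ov('pics/side0.png','pics/o0.png',None)"
```

```text
(no output)
```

View pics/o4.png

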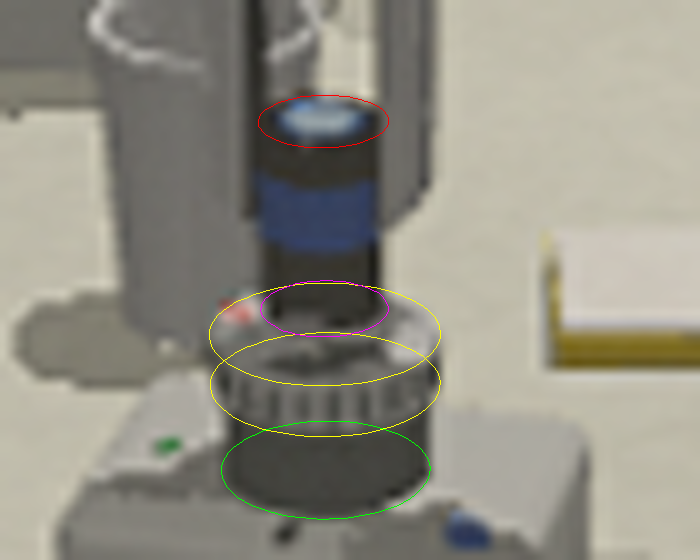

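View pics/o0.png

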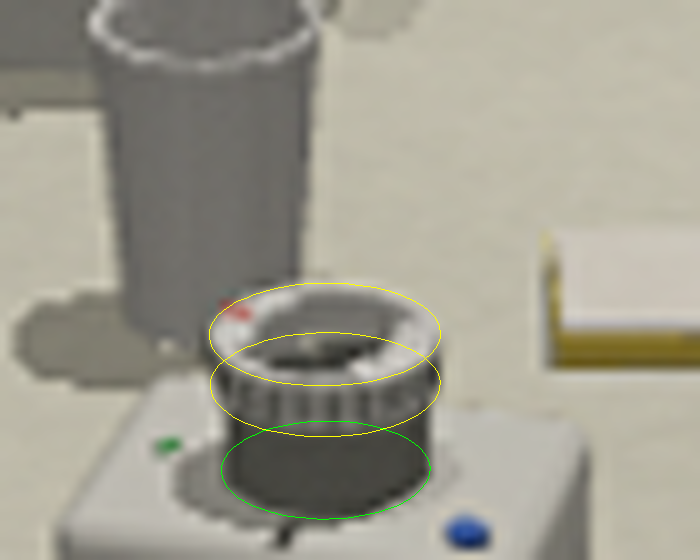

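```bash
python3 - <<'E'
from h import *
def blob(src,box):
    im=cv2.imread(src).astype(float); x,y,w,h=box; c=im[y:y+h,x:x+w]
    b=c[...,0]; m=(b>110)&(c[...,0]-c[...,2]>15)
    ys,xs=np.nonzero(m); print(m.astype(int)); return xs.mean()+x,ys.mean()+y
p0=blob("pics/side0.png",(266,297,24,14)); print(p0,onz("side",p0,58))
p4=blob("pics/side4.png",(328,167,18,12)); print(p4,onz("side",p4,162.4))
t0=blob("pics/top0.png",(218,238,20,20)); print(t0,onz("top",t0,58))
E
```

```text
[[0 0 0 0 0 0 0 0 0 0 0 0 0 0 0 0 0 0 0 0 0 0 0 0]
 [0 0 0 0 0 0 0 0 0 0 0 0 0 0 0 0 0 0 0 0 0 0 0 0]
 [0 0 0 0 0 0 0 0 0 0 0 0 0 0 0 0 0 0 0 0 0 0 0 0]
 [0 0 0 0 0 0 0 0 0 0 0 0 0 0 0 0 0 0 0 0 0 0 0 0]
 [0 0 0 0 0 0 0 0 0 1 1 1 1 1 1 1 0 0 0 0 0 0 0 0]
 [0 0 0 0 0 0 0 1 1 1 1 1 1 1 1 1 1 0 0 0 0 0 0 0]
 [0 0 0 0 0 0 1 1 1 1 1 1 1 1 1 1 1 1 0 0 0 0 0 0]
 [0 0 0 0 0 1 1 1 1 1 1 1 1 1 1 1 1 1 0 0 0 0 0 0]
 [0 0 0 0 0 1 1 1 1 1 1 1 1 1 1 1 1 1 0 0 0 0 0 0]
 [0 0 0 0 0 0 1 1 1 1 1 1 1 1 1 1 1 0 0 0 0 0 0 0]
 [0 0 0 0 0 0 0 1 1 1 1 1 1 1 1 1 0 0 0 0 0 0 0 0]
 [0 0 0 0 0 0 0 0 0 1 1 1 1 1 0 0 0 0 0 0 0 0 0 0]
 [0 0 0 0 0 0 0 0 0 0 0 0 0 0 0 0 0 0 0 0 0 0 0 0]
 [0 0 0 0 0 0 0 0 0 0 0 0 0 0 0 0 0 0 0 0 0 0 0 0]]
(np.float64(277.225), np.float64(304.3625)) [576.77291217 263.42250149  58.        ]
[[0 0 0 0 0 0 0 0 0 0 0 0 0 0 0 0 0 0]
 [0 0 0 0 0 0 0 0 0 0 0 0 0 0 0 0 0 0]
 [0 0 0 0 0 0 0 0 0 0 0 0 0 0 0 0 0 0]
 [0 0 0 0 0 0 1 1 1 1 1 0 0 0 0 0 0 0]
 [0 0 0 0 0 1 1 1 1 1 1 1 1 0 0 0 0 0]
 [0 0 0 0 0 0 1 1 1 1 1 1 1 0 0 0 0 0]
 [0 0 0 0 0 0 0 1 0 0 0 0 0 0 0 0 0 0]
 [0 0 0 0 0 0 0 0 0 0 0 0 0
[... 542 characters left out ...]
0 0 0 0 1 1 1 1 1 1 0 0 0 0 0 0 0]
 [0 0 0 0 0 0 1 1 1 1 1 1 1 1 0 0 0 0 0 0]
 [0 0 0 0 0 1 1 1 1 1 1 1 1 1 0 0 0 0 0 0]
 [0 0 0 0 0 1 1 1 1 1 1 1 1 1 1 0 0 0 0 0]
 [0 0 0 0 0 1 1 1 1 1 1 1 1 1 1 0 0 0 0 0]
 [0 0 0 0 0 1 1 1 1 1 1 1 1 0 1 0 0 0 0 0]
 [0 0 0 0 0 1 1 1 1 1 1 1 1 0 0 0 0 0 0 0]
 [0 0 0 0 0 0 1 1 1 1 1 1 1 0 0 0 0 0 0 0]
 [0 0 0 0 0 0 0 0 1 1 1 0 0 0 0 0 0 0 0 0]
 [0 0 0 0 0 0 0 0 0 0 0 0 0 0 0 0 0 0 0 0]
 [0 0 0 0 0 0 0 0 0 0 0 0 0 0 0 0 0 0 0 0]
 [0 0 0 0 0 0 0 0 0 0 0 0 0 0 0 0 0 0 0 0]
 [0 0 0 0 0 0 0 0 0 0 0 0 0 0 0 0 0 0 0 0]
 [0 0 0 0 0 0 0 0 0 0 0 0 0 0 0 0 0 0 0 0]]
(np.float64(227.18055555555554), np.float64(247.61111111111111)) [575.41972094 264.55670721  58.        ]
```

The side view puts the lens about 1 mm too far in +x and 1–2 mm too far in −y relative to the port. I'll correct that and lower it in steps while watching the force.

```bash
python3 - <<'E'
from h import *
x,y=568.7,-161.4
robot.movel((x,y,130),vel=40)
s=st("b"); f0=s["force"]
for z in(122,117,114,112,110,108,106.5,105.5,104.8):
    robot.movel((x,y,z),vel=25); s=st(z)
    if abs(s["force"]-f0).max()>8: print("contact"); break
cv2.imwrite("pics/side5.png",imaging.capture("side"))
import ov; ov.ov("pics/side5.png","pics/o5.png",s["tool_pos"][2]-27)
E
```

```text
b t10.21 [ 568.5 -161.3  129.7] F [ 1.   0.4 -2.4] T [-0.03 -0.09  0.01] w33.4 q7 -0.30
122 t10.68 [ 568.7 -161.4  121.9] F [-0.1  0.5 -1.1] T [-0.02 -0.13  0.03] w33.3 q7 -0.30
117 t11.03 [ 568.6 -161.4  116.9] F [ 0.7  0.4 -1.9] T [ 0.02 -0.04 -0.01] w33.4 q7 -0.31
114 t11.29 [ 568.6 -161.4  113.8] F [ 0.1 -0.2 -1.6] T [ 0.   -0.11 -0.03] w33.4 q7 -0.31
112 t11.54 [ 568.6 -161.4  111.9] F [ 1.   0.1 -2.3] T [ 0.01 -0.02 -0.02] w33.6 q7 -0.31
110 t11.79 [ 568.7 -161.4  109.9] F [-0.1 -0.4 -0.9] T [-0.04 -0.07 -0.03] w33.3 q7 -0.31
108 t12.04 [ 568.6 -161.4  107.9] F [-0.7  0.4 -2.2] T [-0.05 -0.02 -0.04] w33.3 q7 -0.31
106.5 t12.29 [ 568.6 -161.4  106.4] F [ 0.5 -0.3 -1.3] T [-0.04 -0.06  0.01] w33.5 q7 -0.32
105.5 t12.54 [ 568.7 -161.4  105.5] F [ 0.9  0.2 -1.5] T [-0.07 -0.11  0.02] w33.1 q7 -0.32
104.8 t12.79 [ 568.8 -161.4  105. ] F [-1.  -0.5  2.2] T [ 0.03  0.24 -0.02] w33.2 q7 -0.32
```

View pics/o5.png

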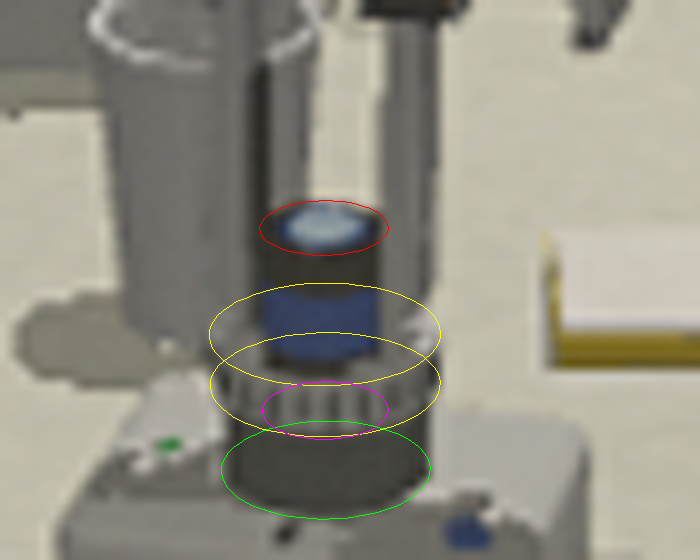

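Contact came at TCP z = 105.0, exactly the seated height and not 7 mm high, so the tabs went into the notches. I'll release, check, then go to the ring.

```bash
python3 - <<'E'
from h import *
x,y=568.8,-161.4
effector.command_gripper(92); st("open")
robot.movel((x,y,145),vel=100)
cv2.imwrite("pics/side6.png",imaging.capture("side"))
robot.move_ptp((569.3,-161.9,145),down(np.radians(40))); st("rot")
import ov; ov.ov("pics/side6.png","pics/o6.png",78)
E
```

```text
open t13.85 [ 568.7 -161.4  104.8] F [-0.3 -0.5  0.5] T [-0.05 -0.09  0.  ] w92.0 q7 -0.32
rot t15.11 [ 569.1 -161.8  144.6] F [ 0.1 -0.  -0.1] T [ 0.01 -0.2  -0.  ] w92.2 q7 0.33
```

View pics/o6.png

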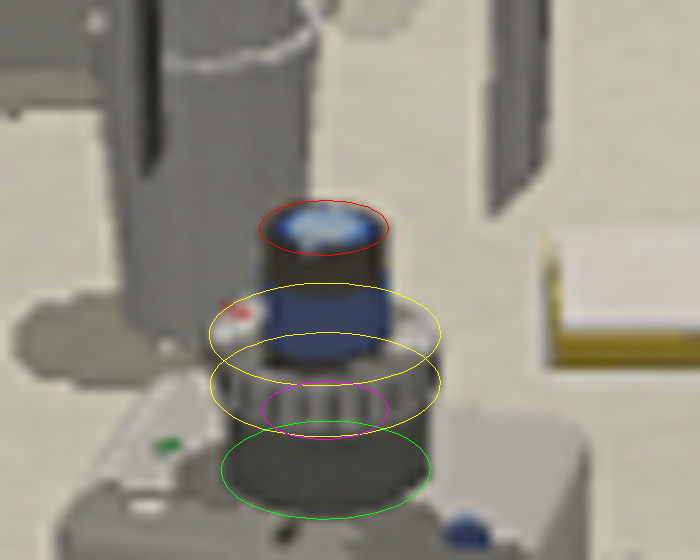

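The lens stands upright in the port on the seated model outline. Next I'll grip the ring and turn it.

```bash
python3 - <<'E'
from h import *
x,y=569.3,-161.9; a0=np.radians(40)
robot.movel((x,y,75),vel=90); st("down")
effector.command_gripper(55); st("grip"); robot.hold(.2); st()
for d in(.2,.4,.6,.75,.9,1.0,1.1,1.2):
    robot.movel((x,y,75),rot=down(a0-d),vel=60); s=st(d)
    if abs(s["wrist_torque"][2])>1.5 or np.abs(s["force"]).max()>30: print("stop");break
cv2.imwrite("pics/side7.png",imaging.capture("side"))
import ov; ov.ov("pics/side7.png","pics/o7.png",78)
E
```

```text
down t16.03 [ 569.6 -161.8   75.4] F [ 0.2  0.9 -0.1] T [ 0.04 -0.13 -0.06] w92.1 q7 0.28
grip t16.62 [ 568.5 -162.8   75. ] F [-7.1 -3.7  5.4] T [-0.98  1.66 -0.06] w62.4 q7 0.28
 t16.82 [ 568.5 -162.8   75. ] F [-7.4 -4.4  6.7] T [-1.06  1.64 -0.06] w62.2 q7 0.28
0.2 t17.17 [ 568.6 -162.7   75. ] F [-5.9 -3.1  4.7] T [-0.88  1.36 -0.  ] w62.0 q7 0.10
0.4 t17.52 [ 568.7 -162.6   75. ] F [-4.1 -3.6  3. ] T [-0.98  1.18 -0.06] w62.0 q7 -0.08
0.6 t17.87 [ 568.9 -162.6   75. ] F [-4.8 -4.8  3.8] T [-1.01  1.02 -0.03] w61.9 q7 -0.26
0.75 t18.17 [ 569.1 -162.6   75. ] F [-3.1 -4.5  2.3] T [-1.06  0.82 -0.08] w62.3 q7 -0.39
0.9 t18.47 [ 569.1 -162.6   75. ] F [-1.5 -5.1  2.3] T [-1.22  0.82 -0.03] w62.0 q7 -0.52
1.0 t18.72 [ 569.2 -162.6   75. ] F [-0.7 -5.5  0.2] T [-1.15  0.75 -0.12] w62.3 q7 -0.61
1.1 t18.97 [ 569.3 -162.6   75. ] F [-0.6 -6.5  2. ] T [-1.11  0.52 -0.07] w61.9 q7 -0.70
1.2 t19.22 [ 569.4 -162.6   75. ] F [-0.2 -5.7  0.1] T [-1.32  0.2  -0.19] w61.5 q7 -0.78
```

View pics/o7.png

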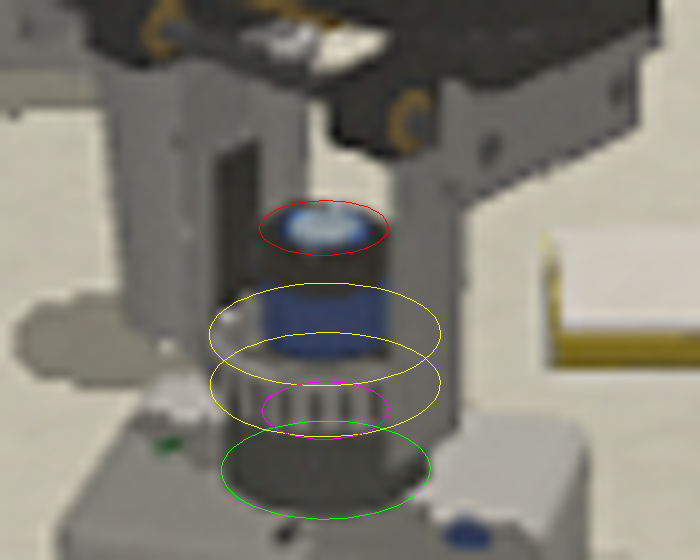

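```bash
python3 - <<'E'
from h import *
x,y=569.3,-162.6; a0=np.radians(40)
for d in(1.25,1.3,1.35,1.4,1.45,1.5):
    robot.movel((x,y,75),rot=down(a0-d),vel=60); s=st(d)
    if abs(s["wrist_torque"][2])>.6 or np.abs(s["force"]).max()>30: print("stop");break
E
```

```text
1.25 t19.52 [ 569.4 -162.7   75. ] F [-0.3 -2.8  0.1] T [-0.81  0.08  0.43] w62.3 q7 -0.82
1.3 t19.77 [ 569.5 -162.7   75. ] F [ 1.4 -4.3 -0. ] T [-1.   -0.29  0.59] w61.9 q7 -0.87
1.35 t20.02 [ 570.1 -161.9   75.1] F [ 6.4 -0.9 -4.1] T [-0.11 -1.36  0.55] w61.4 q7 -0.91
1.4 t20.27 [ 570.9 -161.3   75.3] F [12.   2.4 -7.2] T [ 0.6  -2.62 -0.01] w60.8 q7 -0.96
1.45 t20.52 [ 571.2 -161.2   75.3] F [13.6  2.4 -8.2] T [ 0.42 -3.03  0.79] w60.4 q7 -1.00
stop
```

The torque rose to 0.6–0.8 N m and the pads began to slip, as they would at the stop. I'll release and look.

```bash
python3 - <<'E'
from h import *
effector.command_gripper(92); s=st("open")
robot.movel((569.3,-162.3,160),vel=120); st("up")
robot.move_ptp((500,-420,300),down(np.radians(-40))); st("away"); robot.hold(.3)
for n in("side","top"): cv2.imwrite(f"pics/{n}8.png",imaging.capture(n))
import ov; ov.ov("pics/side8.png","pics/o8.png",78)
t=cv2.imread("pics/top8.png"); cv2.imwrite("pics/t8.png",cv2.resize(t[212:284,380:444],None,fx=8,fy=8,interpolation=cv2.INTER_CUBIC))
E
```

```text
open t21.19 [ 569.3 -162.6   75. ] F [ 0.6 -0.1 -0.5] T [-0.    0.02 -0.03] w92.1 q7 -1.00
up t22.05 [ 568.9 -162.4  159.4] F [ 0.   0.2 -0.5] T [ 0.02 -0.06  0.02] w92.2 q7 -0.93
away t23.21 [ 500.6 -418.4  299.3] F [ 0.2  1.  -0.2] T [-0.01 -0.11  0.11] w91.9 q7 -0.38
```

View pics/o8.png

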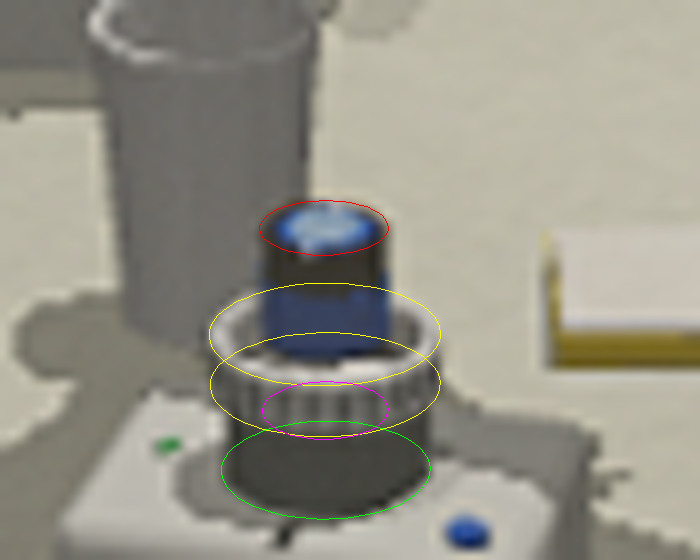

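View pics/t8.png

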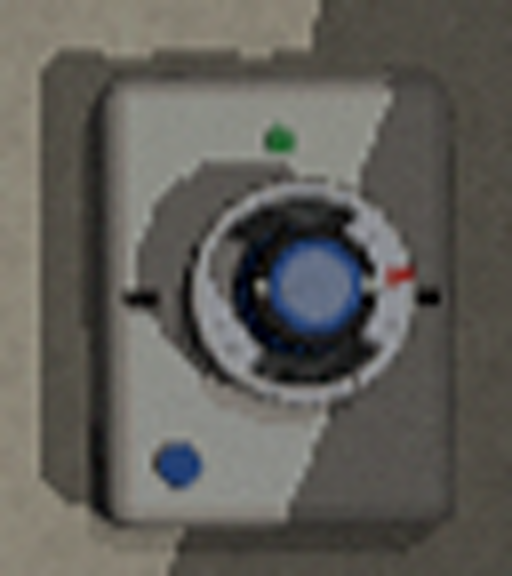

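View pics/top8.png

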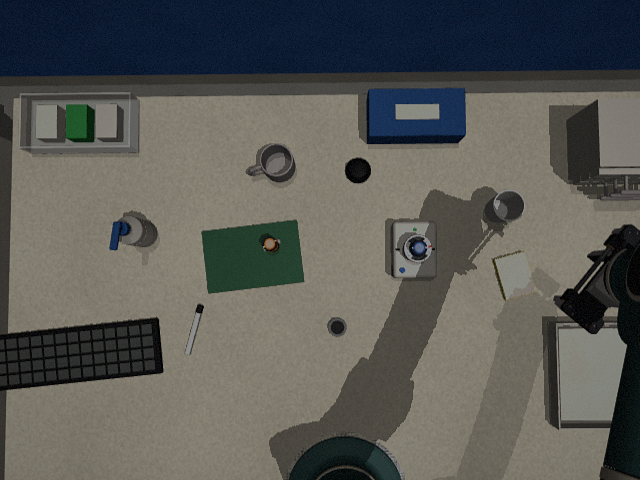

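The top view shows the red mark about 80° (1.40 rad) clockwise from the green dot's direction, which is at the 1.42 stop. The lens is centred in the port, and the orange lens and other objects are where they were. I'm handing in.

```bash
python3 -c "
from h import *
print(robot.finish_job()); "
```

```text
the job is handed in; nothing more can be done
None
```

The blue-banded lens is in the port, the lock ring is turned to its stop, and the job is handed in at about 24 s on the robot's clock.

- **Seating:** Before lowering, the side view showed the lens about 1 mm off the port axis, so I shifted it. It touched down at TCP z = 105.0 mm, exactly the home height, with only about 4 N of contact force. The side-view outline matched a fully seated lens before and after the twist.
- **Locking:** After I let go, the top view put the red mark at about 1.40 rad, against the 1.42 rad stop. The wrist torque rose to 0.6–0.8 N m at the end, and the pads slipped a little at the stop.
- **Everything else:** The orange lens and the other objects look unmoved in the last picture. The arm is clear of everything with the gripper open. The largest force I read was about 16 N, while turning against the stop.

**Disagreements:** The two cameras differed by about 1–1.5 mm on lens and port positions, within the stated calibration. I measured about 96 mm between the two lenses where the text says about 110 mm.

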